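# Hang the green food carrier on the display hook

## Task

Hang the green food carrier by its handle on the free red hook of the display stand, so that it hangs there still and upright, and let go. Leave the blue and the cream carrier standing where they are.

Things in the scene. Friction and masses are not known exactly. Their poses are not given: they have to be found in the camera images.
- green_carrier_handle (a point): Middle of the arch handle (steel strap) on the lid of the green two-tin food carrier, 100 mm across, lid top 100 mm high, 0.3-0.56 kg. Arch 50 mm wide outside, 38 inside along y; strap 6 mm thick, 20 broad (x); bar's underside 19 mm, top 25 mm above the point, foot 140 below, lid 40 below. z up. Grip both uprights from outside, along y: x stays free for the hook. Alike both ways round.
- hook_seat (a point): Top of the free red hook of the fixed display stand, where the handle's bar is to rest, 249 mm above the table; z up. Level bar 8 mm thick along x, from a post 85 mm off (+x; 16 mm thick, as high as the hook) to the free end (-x, robot's side); it bends up from 43 mm; tip 55 mm off, 18 mm higher than the point. Foot plate 12 mm high. Bring the arch over the tip along +x, then lower.
- blue_carrier_handle (a point): The same point of the blue carrier, of the same shape and size; it must stay where it stands.
- cream_carrier_handle (a point): The same point of the cream carrier, of the same shape and size; it must stay where it stands.
There are look-alikes about, which are no part of the job. Leave any purple look-alike of the part that bears green_carrier_handle alone.

How it is judged:
By the outcome, as a careful person would: the job done as asked, in the order asked, and still so for the second after the job is handed in, with the robot touching nothing.
It also fails if it takes over 45 s, if anything falls off the work surface, if the arm or the gripper's body presses on something with over 40 N, if the wrist force passes 120 N, or if a joint passes its speed limit or range.

## Robot

A 6-joint arm with a two-finger parallel gripper is mounted at the origin on the work surface. World frame = base frame: x ahead of the robot, y to its left, z up, the work surface at z = 0. Lengths are in m, angles in degrees, forces in N, time in s.
With the tool pointing down it reaches from about 0.4 to 0.825 m from the base axis. Payload 7 kg.
Tool frame: the origin (TCP) lies midway between the tips of the shut fingers; the grasp point (between the pads) lies 19 mm behind it; z points along the fingers, y is the direction in which the jaws open and shut (so a half turn about z gives the same grasp; the last joint's range is limited). The gripper opens to 88 mm and grips with 3 to 60 N. Pads are 19 mm wide; open, the fingers measure 130 mm over their backs; the gripper's body (78 mm by 193 mm) begins 47 mm behind the grasp point.
Start: joints at [-49.784, 20.546, 0.682, 0, -70.136, -16.507], TCP at [0.271, -0.618, 0.202] pointing down, gripper open.
Joint ranges: [-176.03, 176.03], [-82.01, 121.73], [-58.28, 71.71], [-173.87, 95.51], [-174.79, -0.11], [-173.66, 173.66]. Speed limits (degrees/s): [136.94, 136.94, 172.46, 180, 180, 180].

## Interface

Orientations are given as a 3x3 rotation matrix whose columns are the frame's x, y, z axes.
In Python, from rig import robot gives the robot as it stands. Calls block until the motion is done:
- robot.goto(position, orientation): joint-space move of the TCP to a pose.
- robot.servo_line(position, ori=None, speed=0.15): straight line of the TCP; ori=None keeps the orientation; speed is the mean speed in m/s.
- robot.movej(angles): joint-space move.
- robot.move_gripper(opening): opening from 0.0 (shut) to 1.0 (fully open); the grip force is fixed at half the most; returns when the fingers have stopped.
- robot.dwell(seconds).
- robot.ik(position, orientation): joint angles nearest the present ones, or None.
- robot.grab_frame(name): name is "scene" or "top" or "wrist"; returns (picture, depth): 400x640x3 uint8, red, green, blue; 400x640 float32, m along the optical axis (not along the pixel's ray), 0 where there is no reading.
- robot.camera_info(name): a dict with "vfov" (degrees; the focal length in pixels is half the picture's height over the tangent of half this angle, whatever the lens; pixels are square), "cx", "cy" (the principal point, pixels), "view" (4x4, takes a point from world to camera coordinates); the wrist camera has in their place "T_tool_cam" (4x4, takes a point from camera to tool coordinates, whose origin is the TCP and whose axes are the flange's). Camera axes: x right, y down, z forward; pixel columns grow to the right and rows downward; lengths in m; the calibration is good to about 2 mm. A picture is of the moment at which its call begins: read the wrist's pose just before it. camera_info takes no time and is no camera call.
A pose or a line that the arm cannot do raises robot.Unreachable and nothing moves.
- robot.job_done(): hands the job in, once; it reports no verdict.
Readings, each from a call of its own:
- robot.read_t(): time.
- robot.read_qpos(): joint angles.
- robot.read_qvel(): joint speeds.
- robot.read_effort(): joint torques, N m.
- robot.read_position(): TCP position.
- robot.read_tcp_rot(): TCP orientation.
- robot.read_force(): force on the tool from outside, world axes, zero at the start.
- robot.read_ft_torque(): the same for the moment, N m.
- robot.read_grip_width(): opening from 0.0 (shut) to 1.0 (fully open).
Only numpy, scipy, OpenCV 4.12 (cv2) and the standard library are available. Lean on these libraries where they do the work, as an engineer would, in place of code of your own. Each camera call takes 0.05 s, during which the arm holds its last target.

## Working session

There is one attempt and no reset: what is moved stays moved. The work goes in short steps, each a Python script; the robot and the scene stay as the last script left them, time stands still between calls to the robot, and variables do not carry over. Pictures are saved under pics/ and viewed, and the job is handed in when it is done.

```bash
ls; mkdir -p pics; python3 - <<'E'
from rig import robot
import cv2,numpy as np
for n in ["scene","top"]:
    p,d=robot.grab_frame(n); cv2.imwrite(f"pics/{n}0.png",p[:,:,::-1]); np.save(f"{n}0.npy",d)
    print(n,robot.camera_info(n))
print(robot.camera_info("wrist"),robot.read_t(),robot.read_tcp_rot())
E
```

```text
pics
scene {'vfov': 57.017847475965496, 'cx': 320.77097812757415, 'cy': 204.6415904033522, 'view': array([[ 0.47680345,  0.87899607, -0.00493774, -0.30196929],
       [ 0.55163152, -0.30359159, -0.77687503, -0.12887502],
       [-0.68436915,  0.36769288, -0.62963546,  1.34407959],
       [ 0.        ,  0.        ,  0.        ,  1.        ]])}
top {'vfov': 44.6605910903402, 'cx': 325.57120019883956, 'cy': 201.22446789259857, 'view': array([[ 0.01612838, -0.99986271,  0.00379861,  0.08543742],
       [-0.99503683, -0.01642339, -0.09814264,  0.48970232],
       [ 0.09819155, -0.00219687, -0.99516511,  1.59116285],
       [ 0.        ,  0.        ,  0.        ,  1.        ]])}
{'vfov': 63.927680524628336, 'cx': 316.23365501328834, 'cy': 205.32093987121928, 'T_tool_cam': array([[-2.66433750e-04, -9.67016795e-01, -2.54712479e-01,
         6.73413351e-02],
       [ 9.99999912e-01, -1.75491658e-04, -3.79762886e-04,
         1.87065742e-04],
       [ 3.22537173e-04, -2.54712558e-01,  9.67016757e-01,
        -1.81420739e-01],
       [ 0.00000000e+00,  0.00000000e+00,  0.00000000e+00,
         1.00000000e+00]])} 0.1 [[-9.15605832e-01 -4.02076385e-01 -7.36026321e-04]
 [-4.02077029e-01  9.15604935e-01  1.29087458e-03]
 [ 1.54879146e-04  1.47787157e-03 -9.99998896e-01]]
```

View pics/scene0.png

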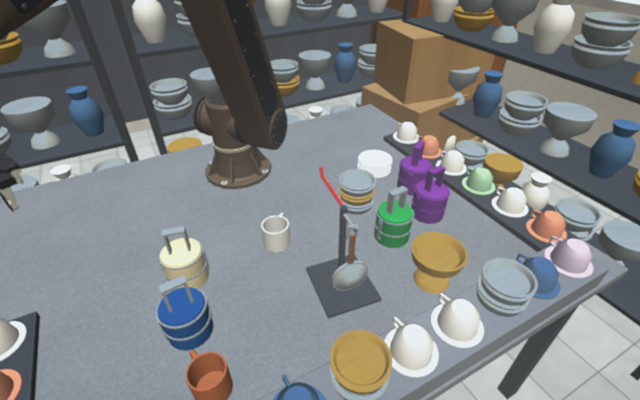

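View pics/top0.png

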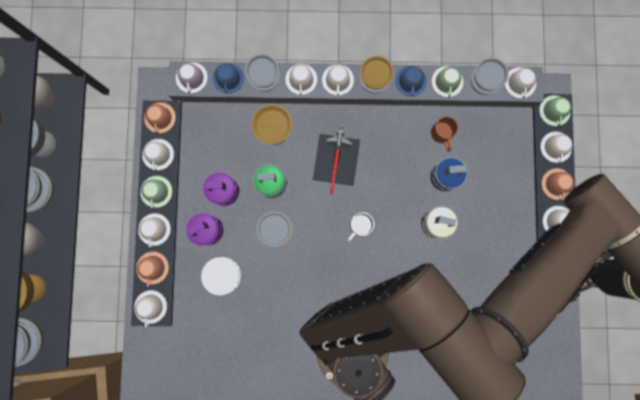

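The green carrier is at top (269,180) and scene (394,222). The two purple look-alikes are at top (220,188) and (204,229). The stand's red hook runs from about (339,140) to (332,192) in the top view, and a ladle hangs on the far side of the post. Next I'll enlarge these areas.

```bash
cat > h.py <<'E'
import numpy as np,cv2
from rig import robot
def K(ci):
    f=200/np.tan(np.radians(ci["vfov"])/2); return f,ci["cx"],ci["cy"]
def world(n,d,T=None):
    ci=robot.camera_info(n); f,cx,cy=K(ci)
    v,u=np.mgrid[0:400,0:640]; P=np.stack([(u-cx)/f*d,(v-cy)/f*d,d,np.ones_like(d)],-1)
    M=np.linalg.inv(ci["view"]) if T is None else T
    W=(P@M.T)[...,:3]; W[d<=0]=np.nan; return W
E
python3 - <<'E'
import cv2,numpy as np
from h import *
a=cv2.imread("pics/scene0.png");b=cv2.imread("pics/top0.png")
A=cv2.resize(a[150:320,290:460],None,fx=3.4,fy=3.4,interpolation=2)
cv2.imwrite("pics/c1.png",A)
cv2.imwrite("pics/c2.png",cv2.resize(b[110:220,190:370],None,fx=4.4,fy=4.4,interpolation=2))
for n,im in(("top",b),("scene",a)):
    W=world(n,np.load(n+"0.npy")); h=cv2.cvtColor(im,cv2.COLOR_BGR2HSV).astype(int)
    red=((h[...,0]<6)|(h[...,0]>174))&(h[...,1]>190)&(h[...,2]>120)
    gr=(abs(h[...,0]-65)<12)&(h[...,1]>150)
    for nm,m in(("red",red),("green",gr)):
        P=W[m]; v,u=np.nonzero(m); print(n,nm,len(P),np.nanmin(P,0).round(3),np.nanmax(P,0).round(3),np.nanmedian(P,0).round(3))
        if nm=="red":
            o=np.argsort(P[:,0]); 
            for i in o[::max(1,len(o)//15)]: print(u[i],v[i],P[i].round(3))
    # things around green above lid
E
```

```text
Traceback (most recent call last):
ValueError: zero-size array to reduction operation fmin which has no identity
```

```bash
python3 - <<'E'
import cv2,numpy as np
from h import *
a=cv2.imread("pics/scene0.png");b=cv2.imread("pics/top0.png")
for n,im in(("top",b),("scene",a)):
    W=world(n,np.load(n+"0.npy")); i=im.astype(int); B,G,R=i[...,0],i[...,1],i[...,2]
    red=(R>150)&(G<90)&(B<90)
    gr=(G>R*1.6+20)&(G>B*1.4+10)
    for nm,m in(("red",red),("green",gr)):
        m=m&np.isfinite(W[...,0])
        P=W[m]; v,u=np.nonzero(m); print(n,nm,len(P))
        if not len(P): continue
        print(P.min(0).round(3),P.max(0).round(3),np.median(P,0).round(3))
        if nm=="red":
            o=np.argsort(P[:,0]); 
            for i in o[::max(1,len(o)//15)]: print(u[i],v[i],P[i].round(3))
E
```

```text
top red 103
[0.488 0.06  0.242] [0.615 0.082 0.268] [0.553 0.071 0.25 ]
331 193 [0.488 0.079 0.267]
332 190 [0.498 0.076 0.255]
332 187 [0.507 0.076 0.248]
332 185 [0.513 0.076 0.247]
332 182 [0.521 0.076 0.256]
334 180 [0.528 0.071 0.243]
334 178 [0.534 0.071 0.243]
334 175 [0.542 0.071 0.247]
335 172 [0.55  0.068 0.251]
335 170 [0.556 0.068 0.252]
334 167 [0.564 0.071 0.254]
334 165 [0.571 0.071 0.251]
336 163 [0.577 0.066 0.247]
335 160 [0.586 0.069 0.249]
335 158 [0.592 0.069 0.246]
336 155 [0.6   0.066 0.253]
336 152 [0.609 0.066 0.251]
338 150 [0.615 0.061 0.251]
top green 465
[0.504 0.233 0.086] [0.592 0.319 0.111] [0.538 0.273 0.1  ]
scene red 94
[0.49  0.06  0.245] [0.615 0.08  0.265] [0.547 0.07  0.248]
321 168 [0.49  0.08  0.262]
321 171 [0.494 0.078 0.257]
322 174 [0.496 0.079 0.25 ]
323 176 [0.503 0.078 0.248]
323 179 [0.514 0.072 0.248]
325 181 [0.524 0.072 0.248]
327 183 [0.535 0.071 0.25 ]
328 186 [0.542 0.07  0.247]
329 188 [0.551 0.068 0.247]
331 189 [0.558 0.068 0.249]
332 191 [0.567 0.066 0.25 ]
333 194 [0.576 0.064 0.248]
335 196 [0.583 0.065 0.247]
337 198 [0.593 0.064 0.249]
338 201 [0.6   0.062 0.246]
341 203 [0.611 0.063 0.248]
scene green 754
[0.507 0.23  0.004] [0.6   0.322 0.103] [0.58  0.262 0.096]
```

View pics/c1.png

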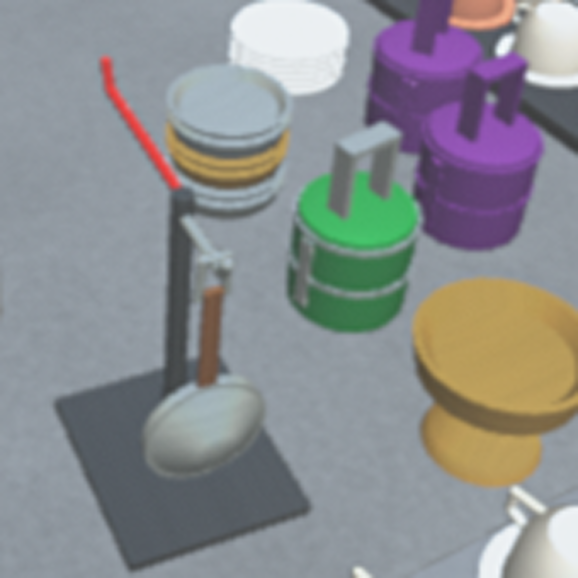

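View pics/c2.png

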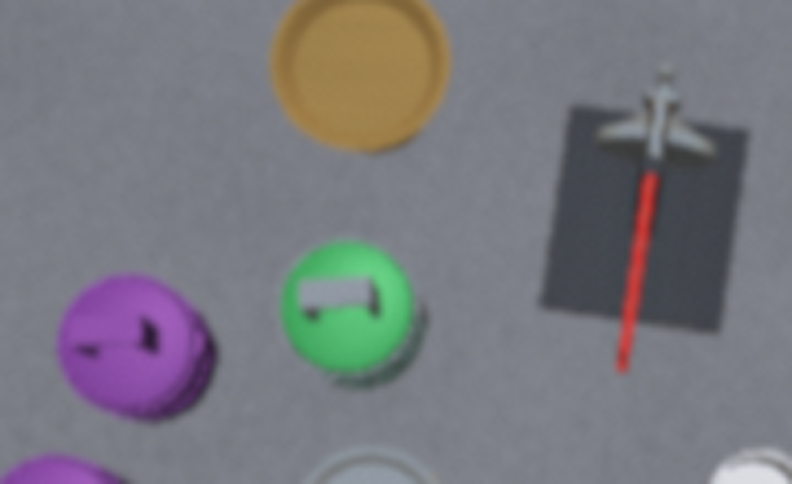

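Only one green two-tin carrier with a steel strap handle fits: crop 1 at (360,240). The purple ones differ only in colour, so I leave them alone. Now I measure the handle and hook, and the heights of the neighbours.

```bash
python3 - <<'E'
import cv2,numpy as np
from h import *
for n in("top","scene"):
    W=world(n,np.load(n+"0.npy"))
    for nm,(x,y),zr in(("green",(.55,.275),(.15,.18)),):
        m=(abs(W[...,0]-x)<.06)&(abs(W[...,1]-y)<.06)&(W[...,2]>zr[0])&(W[...,2]<zr[1])
        P=W[m]; v,u=np.nonzero(m); print(n,len(P),P.min(0).round(3),P.max(0).round(3),P.mean(0).round(4))
        Q=P[:,:2]-P[:,:2].mean(0); print(np.linalg.svd(Q)[2][0], u.mean(),v.mean())
    # tall things in region
    m=(W[...,0]>.35)&(W[...,0]<.8)&(W[...,1]>-.1)&(W[...,1]<.5)&(W[...,2]>.11)&(W[...,2]<.3)
    L,lab,st,c=cv2.connectedComponentsWithStats(m.astype(np.uint8))
    for k in range(1,L):
        if st[k,4]>8: P=W[lab==k]; print("  tall",c[k].round(),P.min(0).round(3),P.max(0).round(3))
    m=(W[...,1]>.1)&(W[...,1]<.5)&(W[...,0]>.35)&(W[...,0]<.7)&(W[...,2]>.05)
    L,lab,st,c=cv2.connectedComponentsWithStats(m.astype(np.uint8))
    for k in range(1,L):
        if st[k,4]>30: P=W[lab==k]; print("  >5cm",c[k].round(),P.min(0).round(3),P.max(0).round(3))
W=world("scene",np.load("scene0.npy"));b=cv2.imread("pics/scene0.png").astype(int)
m=(b[...,2]>150)&(b[...,1]<90)&(b[...,0]<90)&(abs(W[...,2]-.25)<.03)&(W[...,0]>.51)
P=W[m];print(np.polyfit(P[:,0],P[:,1],1))
W=world("top",np.load("top0.npy"));b=cv2.imread("pics/top0.png").astype(int)
m=(b[...,2]>150)&(b[...,1]<90)&(b[...,0]<90)&(abs(W[...,2]-.25)<.03)&(W[...,0]>.48)
P=W[m];print(np.polyfit(P[:,0],P[:,1],1), P[:,0].min())
E
```

```text
top 115 [0.536 0.252 0.153] [0.558 0.3   0.174] [0.5472 0.2759 0.1656]
[ 0.1026777  -0.99471468] 266.0086956521739 176.34782608695653
  tall [337. 153.] [0.484 0.022 0.11 ] [0.691 0.086 0.272]
  tall [266. 177.] [0.535 0.252 0.119] [0.558 0.3   0.174]
  tall [215. 185.] [0.506 0.408 0.111] [0.53  0.461 0.173]
  tall [274. 225.] [0.35 0.2  0.11] [0.443 0.308 0.122]
  tall [198. 228.] [0.366 0.456 0.11 ] [0.407 0.5   0.172]
  >5cm [271. 138.] [0.659 0.211 0.075] [0.7   0.329 0.113]
  >5cm [269. 180.] [0.496 0.224 0.05 ] [0.599 0.331 0.174]
  >5cm [219. 188.] [0.467 0.381 0.05 ] [0.57  0.485 0.173]
  >5cm [274. 228.] [0.35  0.199 0.069] [0.443 0.309 0.122]
  >5cm [206. 228.] [0.35  0.432 0.05 ] [0.435 0.5   0.172]
scene 149 [0.536 0.25  0.15 ] [0.561 0.304 0.167] [0.5509 0.2732 0.1622]
[ 0.03788141 -0.99928224] 397.0469798657718 191.7248322147651
  tall [416. 152.] [0.373 0.455 0.11 ] [0.411 0.5   0.167]
  tall [434. 175.] [0.508 0.408 0.11 ] [0.533 0.462 0.168]
  tall [344. 233.] [0.487 0.02  0.11 ] [0.692 0.086 0.267]
  tall [360. 180.] [0.35 0.2  0.11] [0.446 0.308 0.116]
  tall [396. 197.] [0.536 0.25  0.11 ] [0.562 0.304 0.167]
  >5cm [424. 182.] [0.351 0.38  0.05 ] [0.572 0.5   0.168]
  >5cm [357. 187.] [0.35  0.199 0.05 ] [0.447 0.308 0.116]
  >5cm [394. 213.] [0.498 0.222 0.05 ] [0.602 0.327 0.167]
  >5cm [427. 241.] [0.661 0.212 0.084] [0.7   0.328 0.108]
[-0.13791998  0.14524032]
[-0.13002159  0.14268301] 0.48786841698329153
```

```bash
cat >> h.py <<'E'
def ori(yaw):
    c,s=np.cos(np.radians(yaw)),np.sin(np.radians(yaw))
    return np.array([[-c,-s,0],[-s,c,0],[0,0,-1.]])
def wristworld():
    T=np.eye(4);T[:3,:3]=robot.read_tcp_rot();T[:3,3]=robot.read_position()
    T=T@robot.camera_info("wrist")["T_tool_cam"]
    p,d=robot.grab_frame("wrist"); return p,d,world("wrist",d,T)
E
python3 - <<'E'
from h import *
p=robot.read_position(); robot.servo_line([p[0],p[1],.42],speed=.3)
robot.goto([.53,.07,.43],ori(-7.7)); 
p,d,W=wristworld(); cv2.imwrite("pics/w1.png",p[:,:,::-1]); np.savez("w1.npz",W=W)
robot.goto([.53,.275,.33],ori(4.5))
p,d,W=wristworld(); cv2.imwrite("pics/w2.png",p[:,:,::-1]); np.savez("w2.npz",W=W)
print(robot.read_t(),robot.read_qpos(),robot.read_force())
E
```

```text
4.5833 [ 4.60669102e+01  1.00269085e+01  2.88464742e+00  3.52324222e-02
 -8.27483016e+01 -1.31649378e+02] [0.7377468  0.17492255 0.01537009]
```

View pics/w1.png

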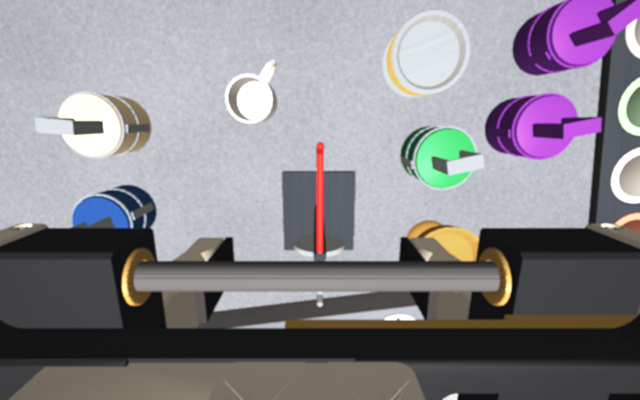

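View pics/w2.png

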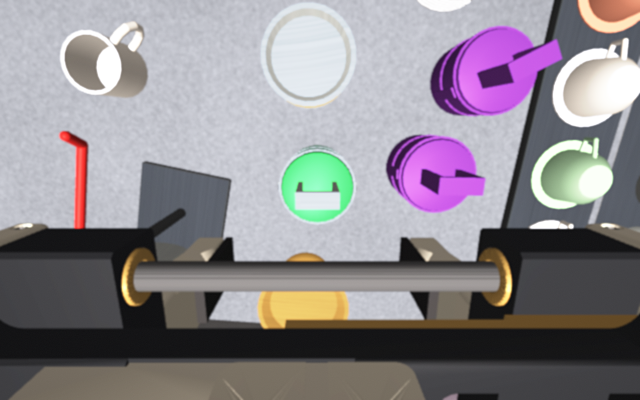

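```bash
python3 - <<'E'
from h import *
W=np.load("w1.npz")["W"];b=cv2.imread("pics/w1.png").astype(int)
m=(b[...,2]>130)&(b[...,1]<80)&(b[...,0]<80)&(abs(W[...,2]-.255)<.03)
P=W[m];print(len(P),P.min(0),P.max(0));q=P[P[:,0]>.51];print(np.polyfit(q[:,0],q[:,1],1),np.median(q[:,2]))
for s in(.53,.54,.55,.56,.58,.6):
    r=P[abs(P[:,0]-s)<.004];print(s,r[:,1].min(),r[:,1].max(),r[:,2].mean())
W=np.load("w2.npz")["W"]
m=(abs(W[...,0]-.548)<.04)&(abs(W[...,1]-.275)<.05)&(W[...,2]>.155)&(W[...,2]<.175)
P=W[m];v,u=np.nonzero(m);print(len(P),P.min(0),P.max(0),P.mean(0),np.percentile(P[:,2],[5,50,95]))
r=cv2.minAreaRect((P[:,:2]*1000).astype(np.float32));print(r)
r=cv2.minAreaRect(np.stack([u,v],1).astype(np.float32));print("pix",r)
E
```

```text
419 [0.4862175  0.05784862 0.22631023] [0.61817622 0.08204213 0.26683725]
[-0.13143772  0.14401823] 0.24676589055342668
0.53 0.07052973061111109 0.07847276343941557 0.24666177538658132
0.54 0.06927985649655866 0.07710556459306274 0.2470491795198545
0.55 0.06776214285613312 0.07586690933403452 0.2463087761408186
0.56 0.06648511922799681 0.0746036421079292 0.24664321972381006
0.58 0.06385001392794826 0.07191676236307816 0.24705583628030647
0.6 0.060979326651699806 0.06925566277302092 0.24674278848124823
845 [0.53756234 0.25196596 0.15726659] [0.56112889 0.30262521 0.16618124] [0.54874243 0.27724638 0.16390202] [0.16077396 0.16411326 0.16532823]
((549.27197265625, 277.2276306152344), (20.33870506286621, 49.573707580566406), 4.636513710021973)
pix ((317.0, 200.0), (18.0, 44.0), 90.0)
```

Both are clear. The wrist view shows the green strap at (317,200) in w2 and the red hook at (320,145)–(320,250) in w1. The handle is at (0.549, 0.277) with yaw 4.6°, and the seat is at about (0.541, 0.0727) with yaw −7.5°. Next I grasp.

```bash
python3 - <<'E'
from h import *
u=np.array([np.cos(np.radians(-7.5)),np.sin(np.radians(-7.5)),0]);S=np.array([.541,.0727,.249])
for s,z in((-.1,.30),(-.1,.264),(0,.264),(0,.230)):
    print(robot.ik(list(S[:2]+u[:2]*s)+[z-.016],ori(-7.5)))
robot.goto([.549,.277,.22],ori(4.6))
robot.servo_line([.549,.277,.124],speed=.12)
print(robot.read_force())
robot.move_gripper(0.4);print(robot.read_grip_width(),robot.read_force())
robot.move_gripper(0.0);print(robot.read_grip_width(),robot.read_force(),robot.read_position())
robot.servo_line([.549,.277,.154],speed=.06); print(robot.read_grip_width(),robot.read_force())
robot.servo_line([.549,.277,.30],speed=.2); print(robot.read_grip_width(),robot.read_force(),robot.read_t())
p,d=robot.grab_frame("scene"); cv2.imwrite("pics/s2.png",cv2.resize(p[100:300,250:500,::-1],None,fx=3,fy=3))
E
```

```text
[  36.20514844   -4.05251828  -18.11619079    0.          -75.93632749
 -133.70514844]
[  36.20514844   -3.02095245  -21.8105865     0.          -71.21036596
 -133.70514844]
[  28.22475208    6.78067808  -11.56933281    0.          -71.64998911
 -125.72475208]
[  28.22475208    7.94460624  -14.68560147    0.          -67.36979229
 -125.72475208]
[-0.29701199  0.56585265  1.0564081 ]
0.5674608972561599 [-0.45034832 -0.4430322   0.40756173]
0.5679594533601399 [ 0.3404788  -0.67495164  0.87737771] [0.54900487 0.27692054 0.12403811]
0.5666614762820016 [-0.60087601 -0.34887345 -3.60942272]
0.5679424957386309 [-0.2290296   0.7001091  -5.05814984] 8.5083
```

View pics/s2.png

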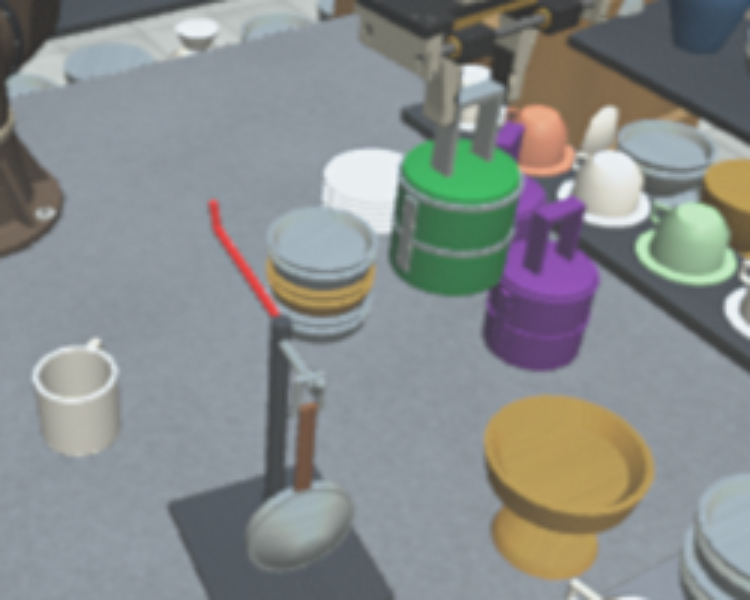

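The carrier is held upright, with the grip width at 50 mm as expected. Now I move to the pre-hook pose and check alignment there.

```bash
python3 - <<'E'
from h import *
u=np.array([np.cos(np.radians(-7.5)),np.sin(np.radians(-7.5))]);S=np.array([.541,.0727])
robot.goto(list(S-u*.1)+[.30],ori(-7.5))
robot.servo_line(list(S-u*.1)+[.249],speed=.1)   # point at .265
robot.dwell(.3); print(robot.read_position(),robot.read_force(),robot.read_t(),robot.read_grip_width())
p,d=robot.grab_frame("scene"); np.save("s3.npy",d);cv2.imwrite("pics/s3f.png",p[:,:,::-1]); cv2.imwrite("pics/s3.png",cv2.resize(p[80:280,220:470,::-1],None,fx=3,fy=3))
W=world("scene",d)
m=(abs(W[...,0]-.442)<.05)&(abs(W[...,1]-.086)<.05)&(abs(W[...,2]-.26)<.05)
p,d,W=wristworld(); cv2.imwrite("pics/w3.png",p[:,:,::-1]);np.savez("w3.npz",W=W)
E
```

```text
[0.44207592 0.08586295 0.24945481] [-0.1841236  -0.84593997 -4.86730696] 10.4 0.5748562555210331
```

View pics/s3.png

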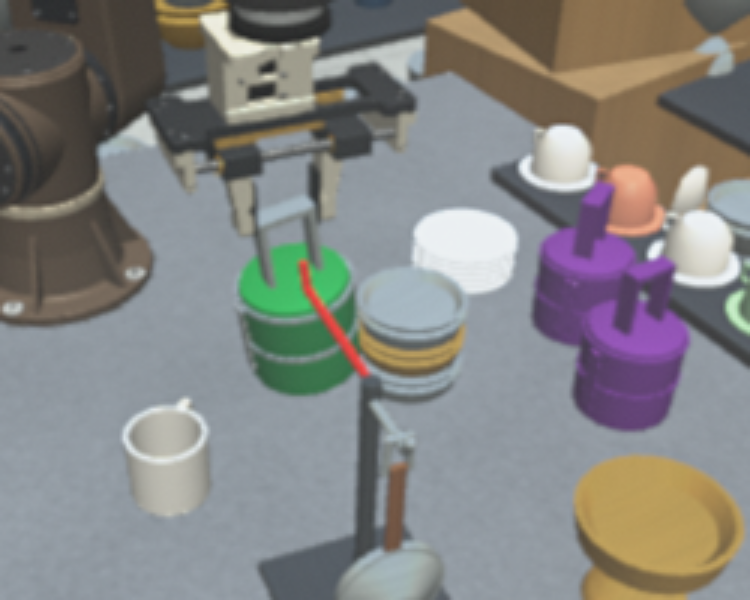

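View pics/w3.png

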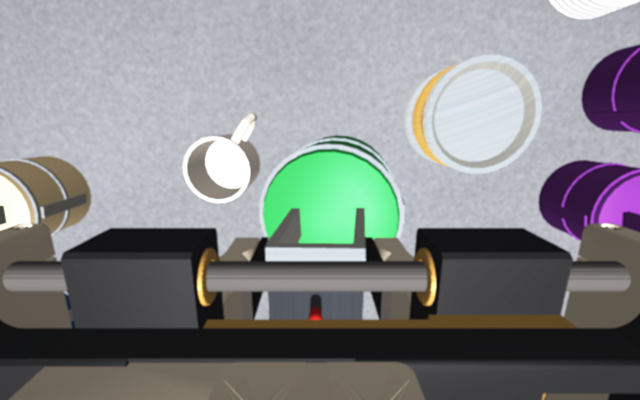

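The hook tip, at w3 (316,312), is centred between the uprights. The scene picture, though, suggests the handle may have shifted in the fingers, so I'm measuring it.

```bash
python3 - <<'E'
from h import *
print(robot.read_grip_width(),robot.read_force(),robot.read_position(),robot.read_tcp_rot().round(4).tolist())
W=np.load("w3.npz")["W"]; b=cv2.imread("pics/w3.png")
for uv in((280,255),(318,255),(355,255),(318,248),(318,260),(290,215),(360,215),(300,200),(370,200),(330,160),(318,300),(316,312),(285,300),(355,300),(250,250),(390,250),(240,255),(275,225),(365,225)):
    print(uv,W[uv[1],uv[0]].round(4),b[uv[1],uv[0]])
Ws=world("scene",np.load("s3.npy"))
m=(abs(Ws[...,0]-.45)<.07)&(abs(Ws[...,1]-.086)<.07)
f=cv2.imread("pics/s3f.png").astype(int);g=(f[...,1]>f[...,2]*1.6+20)&m&(Ws[...,2]>.19)
P=Ws[g];print(len(P),np.percentile(P,[5,50,95],axis=0).round(3))
A=np.c_[P[:,:2]-P[:,:2].mean(0),np.ones(len(P))];print("lid plane",np.linalg.lstsq(A,P[:,2],rcond=None)[0])
cv2.imwrite("pics/w3c.png",cv2.resize(b[180:330,220:420],None,fx=4,fy=4,interpolation=2))
for uv in((316,150),(308,152),(322,148),(307,165),(326,160)):print(uv,Ws[uv[1],uv[0]].round(3))
E
```

```text
0.5755832782579752 [-0.70929508  0.49074189 -4.84971302] [0.4419346  0.08579869 0.24926323] [[-0.9914, 0.1306, 0.0004], [0.1306, 0.9914, 0.0003], [-0.0004, 0.0004, -1.0]]
(280, 255) [0.4357 0.0694 0.2854] [233 227 219]
(318, 255) [0.4381 0.0878 0.2854] [233 228 219]
(355, 255) [0.4388 0.1055 0.289 ] [233 228 219]
(318, 248) [0.4341 0.0883 0.2862] [209 201 192]
(318, 260) [0.4405 0.0875 0.286 ] [214 204 195]
(290, 215) [nan nan nan] [87 90 90]
(360, 215) [0.4341 0.1146 0.2419] [87 90 90]
(300, 200) [0.4251 0.0776 0.2197] [141 241  94]
(370, 200) [0.4295 0.1237 0.2266] [185 252 137]
(330, 160) [0.4007 0.1009 0.2215] [142 241  95]
(318, 300) [0.6182 0.0658 0.0272] [32 32 33]
(316, 312) [0.4848 0.0806 0.2615] [17 18 92]
(285, 300) [0.6215 0.0166 0.0111] [100  91  87]
(355, 300) [0.6353 0.1185 0.0106] [102  92  88]
(250, 250) [0.4281 0.0575 0.2933] [126 143 154]
(390, 250) [0.4364 0.1213 0.2937] [ 96 108 117]
(240, 255) [0.4271 0.0546 0.3004] [ 95 108 116]
(275, 225) [0.4421 0.0569 0.2144] [124 233  79]
(365, 225) [0.4463 0.1188 0.2265] [148 239 115]
544 [[0.412 0.055 0.196]
 [0.457 0.086 0.22 ]
 [0.487 0.13  0.226]]
lid plane [-0.15594212  0.15322789  0.21821777]
(316, 150) [0.45  0.088 0.289]
(308, 152) [0.444 0.069 0.285]
(322, 148) [0.449 0.105 0.289]
(307, 165) [0.445 0.065 0.25 ]
(326, 160) [0.455 0.113 0.256]
```

View pics/w3c.png

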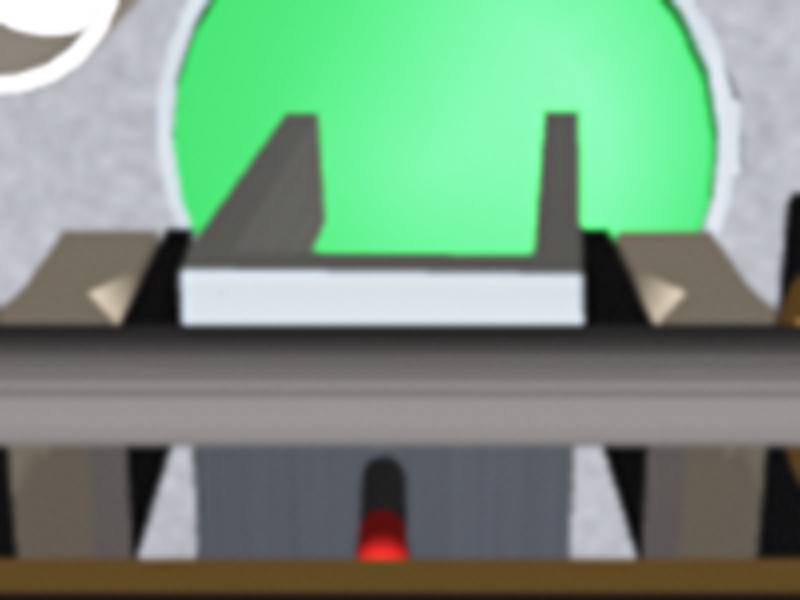

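The bar is centred on the hook to within about 1 mm. In crop w3c the strap spans 181–584 and the hook is at 384. The carrier has rolled about 6° in the pads, but there is still enough clearance: strap underside at about 0.28 against the tip at 0.267. I go in, then lower while watching the force.

```bash
python3 - <<'E'
from h import *
u=np.array([np.cos(np.radians(-7.5)),np.sin(np.radians(-7.5))]);S=np.array([.541,.0727])
for s in(-.07,-.04,-.02,0):
    robot.servo_line(list(S+u*s)+[.249],speed=.08); f=robot.read_force(); print(s,f.round(2))
    if np.linalg.norm(f-[0,0,-4.9])>6: raise SystemExit("contact")
robot.servo_line(list(S)+[.224],speed=.08); print(robot.read_force())
z=.224
while z>.207:
    z-=.001; robot.servo_line(list(S)+[z],speed=.03); f=robot.read_force(); print(round(z,4),f.round(2))
    if f[2]>3: break
print(robot.read_t(),robot.read_grip_width())
p,d=robot.grab_frame("scene"); np.save("s4.npy",d);cv2.imwrite("pics/s4.png",cv2.resize(p[80:280,250:500,::-1],None,fx=3,fy=3))
p,d,W=wristworld(); cv2.imwrite("pics/w4.png",p[:,:,::-1]);np.savez("w4.npz",W=W)
for uv in((280,255),(318,255),(355,255),(300,200),(370,200),(330,160)): print(uv,W[uv[1],uv[0]].round(4))
E
```

```text
-0.07 [-0.69 -0.44 -4.54]
-0.04 [ 0.72  0.15 -3.34]
-0.02 [-0.84  0.62 -4.5 ]
0 [-0.94  0.27 -4.15]
[ 0.17895447  0.02632054 -3.48999685]
0.223 [ 0.13  0.69 -4.58]
0.222 [-0.16  0.2  -3.76]
0.221 [ 0.84 -0.57 -4.22]
0.22 [-0.89 -0.68 -4.14]
0.219 [-0.74  0.27 -3.93]
0.218 [-0.28 -0.5  -4.65]
0.217 [-0.96  0.19 -1.41]
0.216 [-3.75 -0.47  4.8 ]
14.8167 0.5781921537970032
(280, 255) [0.5352 0.0561 0.2524]
(318, 255) [0.5367 0.0747 0.2546]
(355, 255) [0.5384 0.0924 0.2561]
(300, 200) [0.5245 0.0644 0.187 ]
(370, 200) [0.5293 0.1108 0.1923]
(330, 160) [0.5001 0.0878 0.1879]
```

View pics/s4.png

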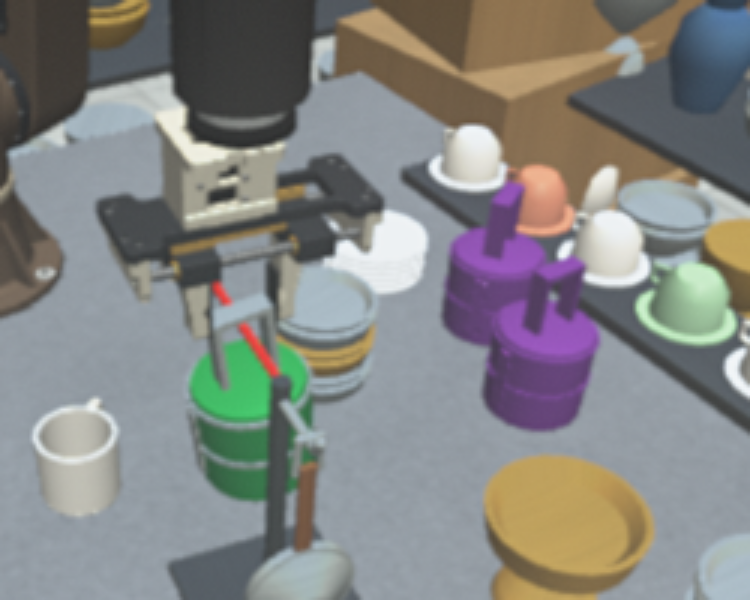

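View pics/w4.png

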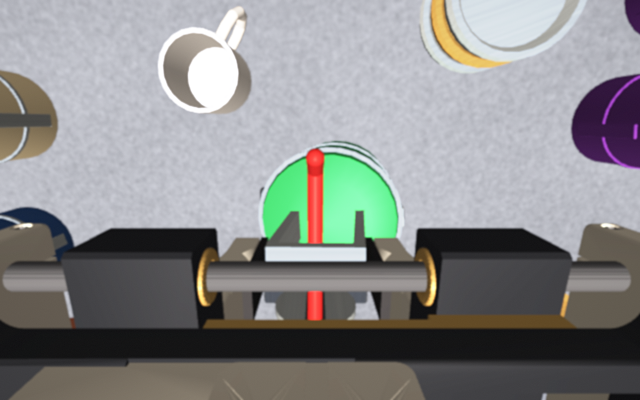

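The strap is seated, since the load came off at z = 0.216, but the carrier still leans about 5° around the hook axis. I'll lift 3 mm, turn the tool to level it, set it down again and then release slowly.

```bash
python3 - <<'E'
from h import *
from scipy.spatial.transform import Rotation as Rn
u=np.array([np.cos(np.radians(-7.5)),np.sin(np.radians(-7.5)),0]);S=np.array([.541,.0727,0])
O=ori(-7.5); robot.servo_line(S+[0,0,.220],speed=.03)
Q=Rn.from_rotvec(u*np.radians(-5.5)).as_matrix()
piv=S+[0,0,.253]
def tcp(z): return S+[0,0,z+.033]+Q@np.array([0,0,-.033])
robot.servo_line(tcp(.220),Q@O,speed=.01); print(robot.read_force(),robot.read_t())
z=.220
while z>.209:
    z-=.001; robot.servo_line(tcp(z),speed=.03); f=robot.read_force(); print(round(z,4),f.round(2))
    if f[2]>1: break
robot.dwell(.2)
p,d=robot.grab_frame("scene"); cv2.imwrite("pics/s5.png",cv2.resize(p[80:280,250:500,::-1],None,fx=3,fy=3))
p,d,W=wristworld(); cv2.imwrite("pics/w5.png",p[:,:,::-1])
for uv in((280,255),(318,255),(355,255),(300,200),(370,200),(330,160)): print(uv,W[uv[1],uv[0]].round(4))
print(robot.read_t(),robot.read_grip_width(),robot.read_force())
E
```

```text
[ 0.06482003 -0.58759415 -4.80735096] 15.6667
0.219 [-0.21 -0.17 -4.3 ]
0.218 [-0.21 -0.25 -4.09]
0.217 [ 0.14  0.26 -1.79]
0.216 [-2.89 -0.18  4.86]
(280, 255) [0.5356 0.0562 0.2533]
(318, 255) [0.5372 0.075  0.2533]
(355, 255) [0.5379 0.0929 0.2554]
(300, 200) [0.5238 0.0584 0.1881]
(370, 200) [0.5285 0.1051 0.1892]
(330, 160) [0.4994 0.0818 0.187 ]
16.9667 0.5760173010324187 [-3.42092462  0.22727501  5.92351012]
```

View pics/s5.png

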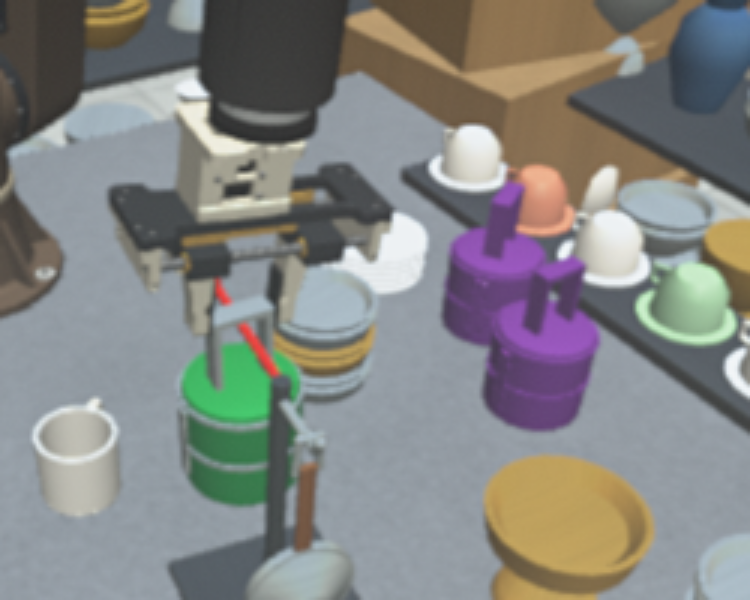

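View pics/w5.png

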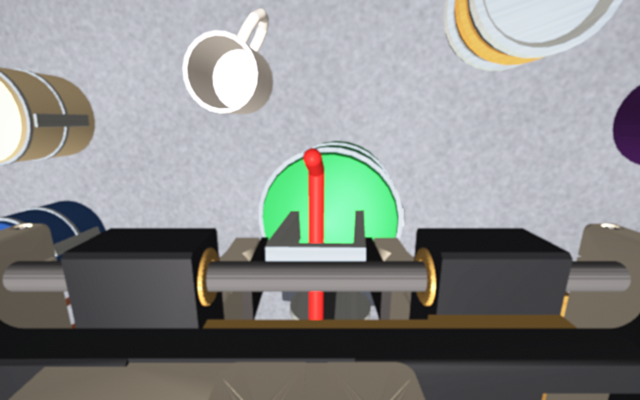

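It is level now: the bar and lid are within about 1–2° and the strap is centred on the hook. I'll ease the preload and open the gripper gradually.

```bash
python3 - <<'E'
from h import *
p=robot.read_position(); robot.servo_line(p+[0,0,.0007],speed=.02); robot.dwell(.2);print(robot.read_force())
for g in(.6,.63,.68): robot.move_gripper(g); robot.dwell(.1); print(g,robot.read_grip_width(),robot.read_force())
robot.move_gripper(.95); robot.dwell(.5)
pq,d=robot.grab_frame("scene"); cv2.imwrite("pics/s6.png",cv2.resize(pq[80:280,250:500,::-1],None,fx=3,fy=3))
pq,d,W=wristworld(); cv2.imwrite("pics/w6.png",pq[:,:,::-1])
print(robot.read_t(),robot.read_grip_width(),robot.read_force())
E
```

```text
[ 0.23985084  0.34787105 -3.97598977]
0.6 0.6001797904815952 [-0.67111581 -0.31058496 -0.16276497]
0.63 0.6316699598205697 [-0.18048841  0.38457111 -0.27309907]
0.68 0.6732538954561217 [-0.40958305  0.72937234 -0.32191801]
19.9167 0.9500121737098082 [ 0.66271243 -0.77856309 -0.13113506]
```

View pics/s6.png

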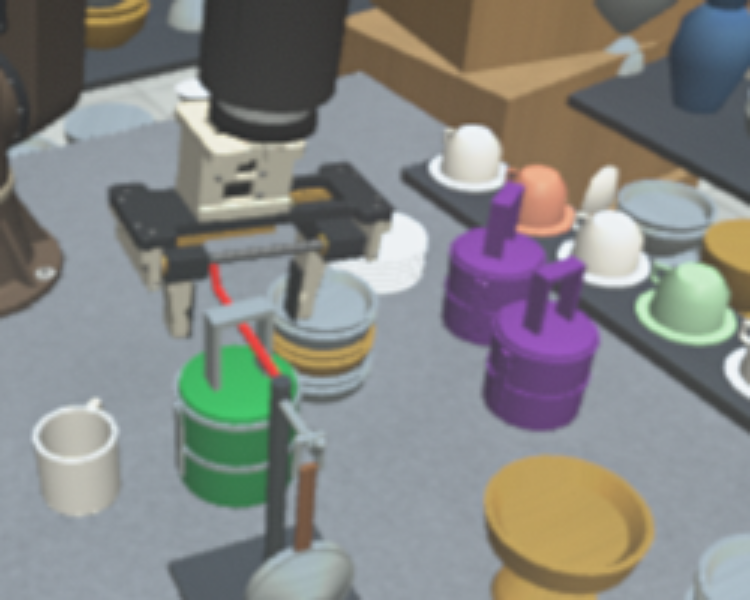

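View pics/w6.png

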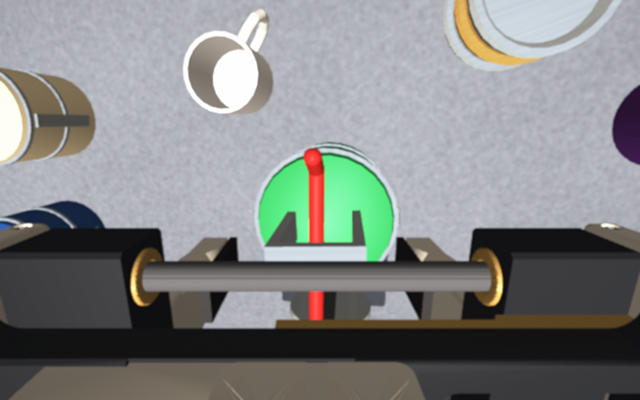

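The carrier hangs from the hook with both fingers clear on each side. I retreat along the tool axis and check.

```bash
python3 - <<'E'
from h import *
p=robot.read_position(); R=robot.read_tcp_rot()
robot.servo_line(p-R[:,2]*.06,speed=.08); print(robot.read_force())
robot.servo_line(p-R[:,2]*.15,speed=.15); print(robot.read_force())
q=robot.read_position(); robot.servo_line([q[0]-.08,q[1],q[2]+.02],speed=.15)
for k in(7,8):
    a,d=robot.grab_frame("scene"); cv2.imwrite(f"pics/s{k}.png",cv2.resize(a[100:300,250:500,::-1],None,fx=3,fy=3))
    W=world("scene",d); i=a.astype(int); m=(i[...,1]>i[...,0]*1.6+20)&(i[...,1]>i[...,2]*1.4+10)&(W[...,1]<.14)&(W[...,1]>0)&(W[...,0]>.45)&(W[...,0]<.65)
    P=W[m]; L=P[P[:,2]>.183]; print(len(P),P.mean(0).round(4),np.percentile(P[:,2],[1,99]).round(3))
    A=np.c_[L[:,:2]-L[:,:2].mean(0),np.ones(len(L))];print("lid plane",np.linalg.lstsq(A,L[:,2],rcond=None)[0].round(3))
    m=(abs(W[...,0]-.541)<.04)&(abs(W[...,1]-.073)<.04)&(W[...,2]>.25)&(W[...,2]<.265); print("bar",W[m].mean(0).round(4))
    robot.dwell(1)
a,d=robot.grab_frame("top"); cv2.imwrite("pics/t7.png",a[:,:,::-1])
print(robot.read_t())
E
```

```text
[-0.86612789  0.05199599 -0.02468203]
[-0.62949502  0.07105949 -1.20732451]
885 [0.5634 0.0566 0.1675] [0.098 0.191]
lid plane [0.003 0.019 0.189]
bar [0.5434 0.071  0.2541]
885 [0.5635 0.0569 0.1677] [0.097 0.192]
lid plane [0.001 0.015 0.188]
bar [0.5434 0.0708 0.2541]
24.4167
```

View pics/s8.png

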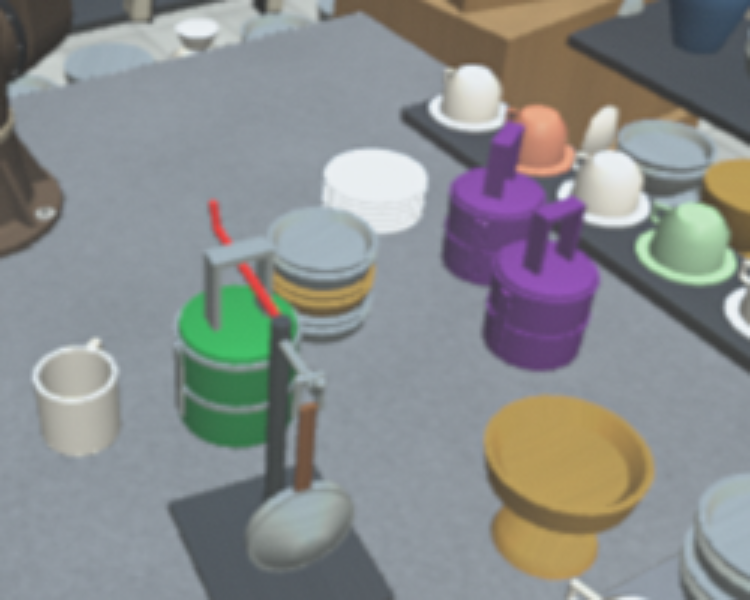

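View pics/t7.png

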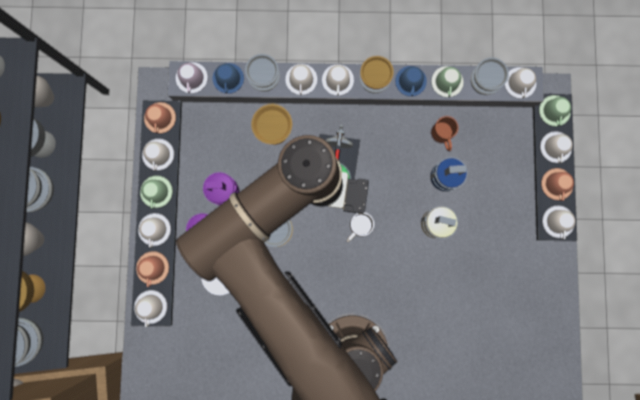

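The carrier hangs upright (lid tilt about 1°) and did not move between pictures a second apart. The blue one at (451,174) and the cream one at (441,222) are where they started. I'm handing in.

```bash
python3 - <<'E'
from rig import robot
print(robot.job_done())
E
```

```text
the job is handed in; nothing more can be done
None
```

The green carrier is hanging by its handle on the free red hook, and the gripper has let go and backed clear. I handed the job in after about 24.5 s of the 45 s allowed.

- **Correction on the way:** the carrier rolled about 5–6° in the gripper pads while being carried. After it first touched the hook I lifted it 3 mm, turned the tool 5.5° to level it, set it down again and opened the fingers in small steps.
- **After release:** the lid was level to about 1°. The strap was on the hook at its seat, with its centre within about 2–3 mm of the seat by the scene camera. Two pictures about a second apart agreed to within 0.3 mm, so it was not swinging.
- **Everything else:** in the last top view the blue and cream carriers stood where they started. In the last scene view the purple look-alikes and the ladle on the stand looked unmoved too.
- **Forces:** every wrist force reading I took was under 10 N.

No check failed. The cameras disagreed by about 3 mm on where the hook lies sideways. That is well inside the arch's clearance, and the wrist picture showed the hook centred in the arch.

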